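# Load a chip under the spring clip of a bench reader

## Task

Load the blue chip carrier into the reader: hold the clip's orange thumb bar well down with one fingertip so that its nose rises, and with the other fingertip push the chip along its track beneath the raised nose until it is fully home against the black end stop, keeping the bar down all the while. Then let the bar up so that the nose settles on the chip and holds it, and move clear. Only press and push: do not lift the chip, and leave everything else standing where it is.

Things in the scene. Friction and masses are not known exactly. Their poses are not given: they have to be found in the camera images.
- reader: White chip reader, fixed, 206 mm long (x -70 to +136), 114 wide (y -37 to +77). Origin at table height on the centre line of its track; +x is the way the chip is pushed in, +y points to the thumb bar, z up. Grey track bed at z = 20 mm, x -70 to +70, between white rails (inner faces y = -21.25 and +21.25, tops z = 26). The box beyond the stop (x 80 to 136) is 46 mm high.
- chip: Blue chip carrier, loose flat block 50 (x, along the track) x 40 (y) x 10 (z) mm, about 60 g, with a clear window. Origin: centre of its underside. It starts on the track bed between the rails, its front edge 3 to 20 mm short of the clip's nose. Fully home, its origin is at reader x = +45, y = 0, z = 20 mm.
- chip_home (a point): Point on the track bed where the chip's origin lies when the chip is fully home; axes as the reader's.
- stop_face (a point): Foot of the black end stop's face, on the track's centre line at bed height (reader x = +70, z = 20 mm). The stop is 53 mm wide and 8 mm high.
- thumb_bar (a point): Middle of the top of the spring clip's orange thumb bar: flat, 108 mm long (reader x -54 to +54), 24 wide, beside the track. At rest it slopes up outwards, middle at reader y = 62, z = 35 mm. Pressed to 0.36 rad it is level, top at y 49 to 73, z = 24 mm (4 mm above the bed); at its hard stop z = 22. A fingertip may press anywhere along it and slide along it while pressing.
- hinge_mid (a point): Middle of the clip's hinge axis, which runs along reader x at y = 32, z = 32 mm. Its two posts, at reader x = -62 and +62, are 7 x 9 mm and reach z = 38 mm.
- nose_tip (a point): Middle of the underside of the clip's steel nose, which crosses the track at reader x 40 to 54, y -8 to +4 mm. At rest it is 4 mm above the bed and blocks the chip; with the clip at 0.36 rad it is 14 mm above the bed, higher than the 10 mm chip.
- clip (a joint): Angle of the spring clip (rad): 0 at rest, grows as the thumb bar is pressed, 0.43 at its hard stop (do not press hard on it). Pressing takes about 2.5 N at first and 6 N at the stop; it springs back by itself. From 0.26 the nose is well clear of the chip, 0.3 to 0.4 is good; resting on a loaded chip it reads about 0.21.
- spare_chip: White chip carrier like the blue one, lying on the table beside the reader; leave it. Origin at the centre of its underside.
- vial: Small bottle with red cap, 24 mm across, 46 mm high, standing beside the reader; leave it. Origin at the centre of its underside.
- dish: Round covered dish, 63 mm across, 17 mm high, on the table on the thumb-bar side of the reader; leave it. Origin at the centre of its underside.
- tube_rack: Green tube rack 50 x 100 x 36 mm, on the table beyond the reader; leave it. Origin at the centre of its underside.
- tips_yellow: Yellow pipette-tip box 85 x 120 x 56 mm; leave it. Origin at the centre of its underside.
- tips_orange: Orange pipette-tip box 85 x 120 x 56 mm; leave it. Origin at the centre of its underside.
Not all that is in view belongs to the job. There is more than one size of the chip; the one meant has the size given above.

How it is judged:
On the way, in this order (a step that is already met when the one before it is completed fails the run):
1. the thumb bar is held down and the nose raised (clip above 0.26 rad) while the chip is still at least 15 mm short of home (value of joint clip above 0.26 rad and x of chip in the frame of reader below 0.03 m), for 0.2 s.
2. the chip is pushed home (within 3 mm of the stop) with the bar still held down (clip above 0.25 rad) (value of joint clip above 0.25 rad and x of chip in the frame of reader between 0.042 and 0.0475 m and y of chip in the frame of reader between -0.004 and 0.004 m and angle between the x axis of chip and the x axis of reader, either way round below 0.08 rad), for 0.1 s.
At the end, for the whole second after the job is handed in: The chip lies flat on the track bed within 3 mm of fully home (and square to the track within 0.08 rad), at rest, and the clip has come back down to rest on it (clip 0.15 to 0.24 rad) (x of chip in the frame of reader between 0.042 and 0.0475 m and y of chip in the frame of reader between -0.004 and 0.004 m and angle between the x axis of chip and the x axis of reader, either way round below 0.08 rad and z of chip in the frame of reader between 0.018 and 0.022 m and value of joint clip between 0.15 and 0.24 rad and linear speed of chip below 0.01 m/s and angle between chip's own z axis and vertical below 0.05 rad); the robot touches nothing.
It fails at once if the chip is lifted (6 mm) or tipped (z of chip in the frame of reader above 0.026 m or angle between chip's own z axis and vertical above 0.25 rad).
It fails at once if the chip is pushed on beneath the clip while the bar is not held down (x of chip in the frame of reader between 0.021 and 0.041 m and value of joint clip below 0.225 rad and contact force between the fingers and chip above 1 N).
It fails at once if a bystander is moved by more than 15 mm (distance of any of spare_chip, vial, dish, tube_rack, tips_yellow, tips_orange from where it was at the start of the episode above 0.015 m).
It fails at once if the vial is tipped (angle between vial's own z axis and vertical above 0.4 rad).
It also fails if it takes over 48 s, if anything falls off the work surface, if the arm or the gripper's body presses on something with over 40 N, if the wrist force passes 120 N, or if a joint passes its speed limit or range.

## Robot

A 7-joint arm with a two-finger parallel gripper is mounted at the origin on the work surface. World frame = base frame: x ahead of the robot, y to its left, z up, the work surface at z = 0. Lengths are in m, angles in rad, forces in N, time in s.
With the tool pointing down it reaches from about 0.425 to 0.925 m from the base axis. Payload 6.8 kg.
Tool frame: the origin (TCP) lies on the centre line of the jaws, within the pads' length; the fingertips stand 25 mm ahead of it and the grasp point (between the pads) lies 6 mm ahead of it; z points along the fingers, y is the direction in which the jaws open and shut (so a half turn about z gives the same grasp; the last joint's range is limited). The gripper opens to 85 mm and grips with 20 to 120 N. Pads are 22 mm wide; open, the fingers measure 114 mm over their backs; the gripper's body (76 mm by 85 mm) begins 54 mm behind the grasp point. The pads swing forward as they close: fully open they stand 13 mm farther back than shut.
Start: joints at [1.017, 0.477, 0.022, 1.555, -0.011, 1.109, -0.083], TCP at [0.291, -0.609, 0.256] pointing down, gripper open.
Joint ranges: [-2.96, 2.96], [-0.34, 2.1], [-1.41, 1.46], [0.24, 2.44], [-1.37, 4.51], [0.17, 1.92], [-2.96, 2.96]. Speed limits (rad/s): [2.39, 2.39, 3.14, 3.14, 3.14, 3.14, 3.14].

## Interface

Orientations are given as a rotation vector (axis times angle).
In Python, from bench import bot gives the robot as it stands.
- The arm moves only by the tool arm_command, never from a script. Its argument "moves" is text: rows parted by semicolons, each of 7 numbers parted by spaces: the turn, a rotation vector about the tool's x, y, z in rad, then the shift along the tool's x, y, z in cm, then the opening in per cent of the stroke, from 0 (shut) to 100 (fully open). In form: wx wy wz x y z hand; .... A call has 1 to 12 rows; each row shifts and turns the commanded pose from where the row before left it, along the tool's axes as they then stand; what a row does not reach is not made up. A row lasts 1/12 s, in which the tool goes at most 41.7 mm and 7.16 degrees, less where a joint would pass 70% of its speed; a pose out of reach is approached as far as the arm can. A call with a gripper value outside its range is refused whole. The fingers move at their own pace and stop on an object; "squeeze" is the grip in N (left out, the last holds). Time passes only in rows, so rows that do not move let the fingers close. It gives the time, the measured TCP pose, the force and the opening at its end, in the units of the state.
- bot.sense(): the state, without advancing time (a new reading comes with each control period).
- bot.camera(name): name is "scene" or "top" or "wrist"; returns a dict with "img" (420x560x3 uint8, blue, green, red), "fx", "fy", "cx", "cy" (pixels), "origin" and "rotation" of the camera in the world. Camera axes: x right, y up, looking along -z (the intrinsics and any distortion apply to the point x, -y, -z); pixel columns grow to the right and rows downward; lengths in m; the calibration is good to about 2 mm. A picture is of the moment at which its call begins. There is no depth.
- bot.hand_in(): hands the job in, once; it reports no verdict.
Trained networks look in the newest picture that a camera, given by its name, has taken for a name from the list of things; names that differ only in an ending like _2 or _b are one class to them, and where a whole thing is asked for, a point or a joint stands for the part that bears it (a point fixed in the world has none). Each returns a list of dicts, best first, with "confidence" (0 to 1); they miss things now and then, are a little off and sometimes report something else, mostly with a low value. They report only what shows in the picture. A call takes as long as a camera call. They do not tell look-alikes from the thing itself.
- bot.recognise(camera, name): "bbox" ([left, top, width, height] in pixels, round what is visible of it).
- bot.trace(camera, name): "mask" (420x560 bool, what is visible of it) and "bbox" ([left, top, width, height] in pixels, round what is visible of it).
- bot.spot_point(camera, name): "point" ([column, row] in pixels: a listed point, or the origin of a listed thing).
The state is a dict: "time_s": time; "joints": joint angles; "dq": joint speeds; "joint_efforts": joint torques, N m; "position": TCP position; "eef_rot": TCP orientation; "contact_force": force on the tool from outside, world axes, zero at the start; "moment": the same for the moment, N m; "gripper_width": finger opening in m.
Only numpy, scipy, OpenCV 4.12 (cv2) and the standard library are available. Lean on these libraries where they do the work, as an engineer would, in place of code of your own. Each camera call takes 0.05 s, during which the arm holds its last target.

## Working session

There is one attempt and no reset: what is moved stays moved. The work goes in short steps, Python scripts to look and compute and a tool call to move; the robot and the scene stay as the last step left them, time stands still between calls to the robot, and variables do not carry over. Pictures are saved under pics/ and viewed, and the job is handed in when it is done.

Besides the shell and the picture viewer there is one more tool, called after ">>>" in YAML: its name, and indented under it one key for each argument. arm_command: Moves the arm, as the interface text tells. Its arguments: {"type":"object","properties":{"moves":{"type":"string"},"squeeze":{"type":"number"}},"required":["moves"]}

```bash
ls; mkdir -p pics; python3 - <<'E'
from bench import bot
import cv2
s=bot.sense(); print({k:(v if not hasattr(v,'round') else v) for k,v in s.items()})
for c in ['scene','top','wrist']:
    r=bot.camera(c); cv2.imwrite(f'pics/{c}0.png',r['img']); print(c,r['fx'],r['fy'],r['cx'],r['cy'],r['origin'],r['rotation'],[k for k in r])
E
```

```text
pics
{'time_s': 0.0, 'joints': array([ 1.0168838 ,  0.47781016,  0.0223058 ,  1.55646159, -0.01150961,
        1.10930455, -0.08308824]), 'dq': array([-0.00198014,  0.00022498,  0.00078312, -0.00025252,  0.00121498,
       -0.00150155,  0.00024004]), 'joint_efforts': array([-1.16843054e-03, -5.96455336e+01,  1.60766646e+00, -2.81191581e+01,
        1.24868233e-02,  9.49292618e-03, -2.50317373e-05]), 'position': array([ 0.29082451, -0.60852007,  0.25531399]), 'eef_rot': array([-3.06210875e+00, -6.94192560e-01,  8.18325270e-04]), 'contact_force': array([ 0.08921629,  0.31598468, -0.15017392]), 'moment': array([ 0.04739616, -0.01994443,  0.02638452]), 'gripper_width': 0.08518404025849963}
scene 395.79512996249287 395.79512996249287 274.2932693817928 213.38291159682402 [0.95992453 0.47252453 0.53605601] [0.3580152  1.21695344 2.2612543 ] ['img', 'fx', 'fy', 'cx', 'cy', 'origin', 'rotation']
top 446.5070787532815 446.5070787532815 279.97253682487894 209.06547752105809 [ 0.3447684  -0.08382132  1.04220427] [ 0.16043445 -0.16993042 -1.66836178] ['img', 'fx', 'fy', 'cx', 'cy', 'origin', 'rotation']
wrist 291.1118912903263 291.1118912903263 276.81890618532725 208.1607873333378 [ 0.36247552 -0.57401653  0.37248124] [-0.28272473  0.17790276 -1.11489154] ['img', 'fx', 'fy', 'cx', 'cy', 'origin', 'rotation']
```

View pics/scene0.png

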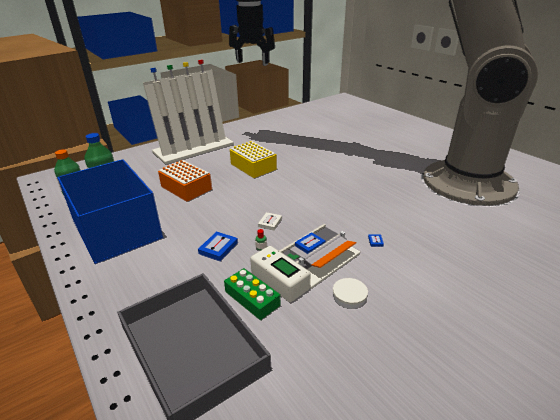

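View pics/top0.png

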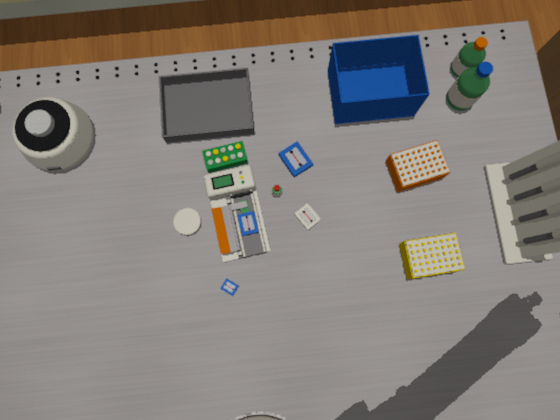

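View pics/wrist0.png

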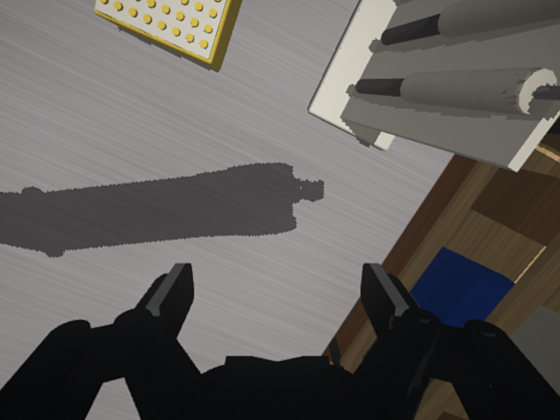

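The top view shows three blue chips. The one at (247,222) is in the reader track, a larger one lies loose at (296,158), and a smaller one at (230,287). The chip in the track fits the description (on the bed, short of the nose). I'll measure and confirm with a crop.

```bash
cat > h.py <<'E'
from bench import bot
import numpy as np, cv2
from scipy.spatial.transform import Rotation as R
from scipy.optimize import least_squares
def proj(r,P):
    P=np.atleast_2d(P); q=(P-r['origin'])@R.from_rotvec(r['rotation']).as_matrix()
    return np.c_[r['cx']+r['fx']*q[:,0]/-q[:,2], r['cy']-r['fy']*q[:,1]/-q[:,2]]
def back(r,uv,z):
    u,v=uv; d=R.from_rotvec(r['rotation']).as_matrix()@np.array([(u-r['cx'])/r['fx'],-(v-r['cy'])/r['fy'],-1])
    return np.asarray(r['origin'])+d*(z-r['origin'][2])/d[2]
def r2w(p,Q):
    Q=np.atleast_2d(Q); c,s=np.cos(p[2]),np.sin(p[2])
    return np.c_[p[0]+c*Q[:,0]-s*Q[:,1],p[1]+s*Q[:,0]+c*Q[:,1],Q[:,2]]
E
python3 - <<'E'
from h import *
for c in ['top','scene']:
    r=bot.camera(c)
    im=r['img']
    u0,v0,w,h=(190,130,150,170) if c=='top' else (190,190,200,150)
    cv2.imwrite(f'pics/{c}_crop.png',cv2.resize(im[v0:v0+h,u0:u0+w],None,fx=3.5,fy=3.5,interpolation=cv2.INTER_CUBIC))
    for n,z in [('reader',0),('chip',.02),('chip_home',.02),('stop_face',.02),('thumb_bar',.035),('hinge_mid',.032),('nose_tip',.024),('spare_chip',0),('vial',0),('dish',0),('tube_rack',0),('tips_yellow',0),('tips_orange',0)]:
        for d in bot.spot_point(c,n)[:3]:
            print(c,n,round(d['confidence'],2),np.round(d['point'],1),np.round(back(r,d['point'],z),4))
E
```

```text
top reader 0.64 [249.5 226.7] [ 0.5285 -0.0254  0.    ]
top chip 0.64 [247.5 220.4] [ 0.5402 -0.0232  0.02  ]
top chip 0.61 [229.6 285.6] [0.3953 0.0303 0.02  ]
top chip_home 0.73 [245.3 202.6] [ 0.5831 -0.0218  0.02  ]
top chip_home 0.38 [430.  256.8] [ 0.4125 -0.4305  0.02  ]
top stop_face 0.96 [241.9 194.6] [ 0.6032 -0.0156  0.02  ]
top thumb_bar 0.98 [217.5 228.1] [0.5267 0.0457 0.035 ]
top hinge_mid 0.89 [235.8 225.5] [0.5289 0.0038 0.032 ]
top nose_tip 0.78 [243.1 202.5] [ 0.5829 -0.017   0.024 ]
top spare_chip 0.74 [305.7 214.3] [ 0.5443 -0.1611  0.    ]
top vial 0.6 [277.7 189.1] [ 0.6128 -0.1012  0.    ]
top vial 0.42 [242.7 197.6] [ 0.6007 -0.0155  0.    ]
top vial 0.28 [424.9 259.8] [ 0.4082 -0.4243  0.    ]
top dish 0.9 [189.9 225.2] [0.5468 0.1148 0.    ]
top dish 0.23 [226.2 159.4] [0.7005 0.0163 0.    ]
top tube_rack 0.72 [226.4 162.5] [0.6925 0.0165 0.    ]
top tips_yellow 0.58 [425.4 258.5] [ 0.411 -0.426  0.   ]
top tips_orange 0.64 [415.2 167.8] [ 0.6309 -0.4388  0.    ]
scene reader 0.7 [312.4 252.1] [ 0.5292 -0.0199  0.    ]
scene chip 0.87 [218.9 250.7] [ 0.6969
[... 377 characters left out ...]
d 0.27 [253.7 300.6] [0.7198 0.0503 0.032 ]
scene nose_tip 0.89 [293.1 256.1] [ 0.5874 -0.0111  0.024 ]
scene spare_chip 0.83 [269.9 222.3] [ 0.539  -0.1643  0.    ]
scene spare_chip 0.55 [258.4 247.6] [ 0.6128 -0.101   0.    ]
scene vial 0.7 [261.  245.5] [ 0.6043 -0.1037  0.    ]
scene dish 0.89 [348.7 291.6] [0.5489 0.1097 0.    ]
scene tube_rack 0.94 [251.1 300. ] [0.7076 0.0194 0.    ]
scene tube_rack 0.52 [295.3 257.9] [ 0.5698 -0.0265  0.    ]
scene tips_yellow 0.76 [254.2 166.4] [ 0.4127 -0.4295  0.    ]
scene tips_yellow 0.44 [251.5 299.4] [0.7062 0.0186 0.    ]
scene tips_yellow 0.15 [349.1 294.6] [0.5537 0.1157 0.    ]
scene tips_orange 0.58 [189.2 187.2] [ 0.6207 -0.4334  0.    ]
```

View pics/top_crop.png

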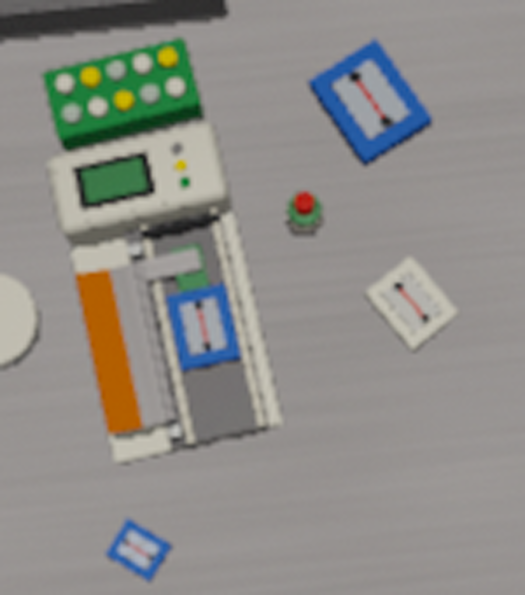

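View pics/scene_crop.png

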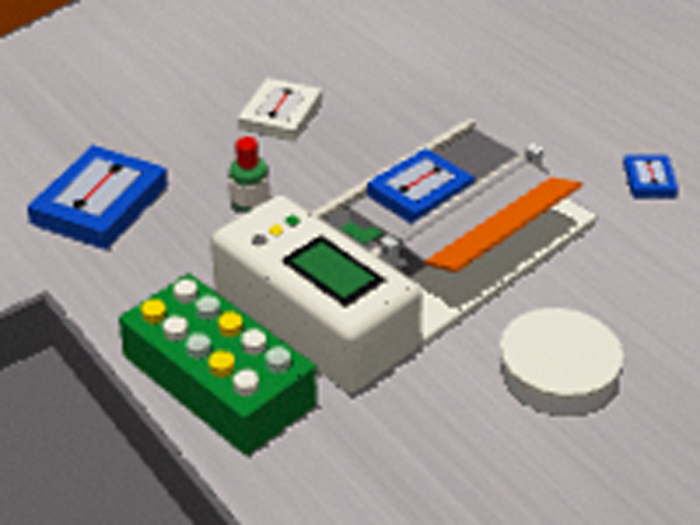

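The crops confirm it: the chip on the track at top (247,222) is the target. The loose ones at (296,158) and (230,287) are visibly bigger and smaller. Next I'll fit the reader pose.

```bash
cat >> h.py <<'E'
PTS={'chip_home':(45,0,20),'stop_face':(70,0,20),'thumb_bar':(0,62,35),'hinge_mid':(0,32,32),'nose_tip':(47,-2,24),'reader':(0,0,0)}
def spots(c,names=PTS):
    out={}
    for n in names:
        d=bot.spot_point(c,n)
        if d and d[0]['confidence']>.5: out[n]=np.array(d[0]['point'])
    return out
def fit(obs,p0=(.53,-.02,.2)):
    # obs: list of (cam, reader pts mm, pix)
    def f(p):
        return np.concatenate([(proj(r,r2w(p,np.array(Q)/1000))-uv).ravel() for r,Q,uv in obs])
    s=least_squares(f,p0,loss='soft_l1'); return s.x,f(s.x).reshape(-1,2)
E
python3 - <<'E'
from h import *
obs=[]
for c in ['top','scene']:
    r=bot.camera(c); o=spots(c); o.pop('reader',0)
    obs.append((r,[PTS[k] for k in o],np.array(list(o.values()))))
# hand-picked orange corners
bar=[(54,73.2,38.9),(54,50.7,30.5),(-54,73.2,38.9),(-54,50.7,30.5)]
t=np.array([(77,275),(108,270),(112,433),(140,428)])/3.5+[190,130]
s=np.array([(458,270),(425,262),(583,184),(553,178)])/3.5+[190,190]
b=[(obs[0][0],bar,t),(obs[1][0],bar,s)]
for o in (obs,b,obs+b,b[:1],b[1:]):
    p,e=fit(o); print(np.round(p,4)); print(np.round(e,1).tolist())
E
```

```text
[ 0.5328 -0.0208  0.1549]
[[-2.9, -0.2], [-4.8, -0.6], [1.9, -0.1], [1.1, 3.6], [1.5, -0.5], [0.2, -0.6], [-61.9, -32.9], [1.8, 2.1], [11.7, 1.0], [-0.7, 0.2]]
[ 0.5298 -0.0221  0.1226]
[[-1.2, -0.6], [-0.0, -0.6], [-2.0, -0.0], [0.2, -0.4], [-0.1, -0.9], [0.4, -1.0], [0.3, -0.9], [-0.2, -0.8]]
[ 0.5315 -0.0214  0.1368]
[[-2.2, 0.2], [-4.0, -0.2], [2.1, 0.0], [1.4, 3.9], [2.2, -0.1], [0.2, -1.2], [-62.0, -33.6], [1.8, 2.0], [11.8, 0.8], [-0.7, -0.4], [-1.8, -0.8], [-0.6, -0.9], [-1.9, -0.4], [0.3, -0.9], [0.1, -0.4], [0.5, -0.4], [-0.1, -0.8], [-0.7, -0.7]]
[ 0.5292 -0.0238  0.1311]
[[-0.7, -0.1], [0.5, -0.2], [-1.0, 0.4], [1.2, -0.1]]
[ 0.5319 -0.0202  0.1224]
[[-0.3, 0.1], [0.3, -0.0], [0.3, -0.0], [-0.3, 0.0]]
```

>>> arm_command:
  moves: "0 0 0.107 0 0 0 100; 0 0 0.107 0 0 0 100; 0 0 0.107 0 0 0 100; 0 0 0 1.67 -3.64 0 100; 0 0 0 1.67 -3.64 0 100; 0 0 0 1.67 -3.64 0 100; 0 0 0 1.67 -3.64 0 100; 0 0 0 1.67 -3.64 0 100; 0 0 0 1.67 -3.64 0 100; 0 0 0 1.67 -3.64 0 100; 0 0 0 1.67 -3.64 0 100"

```text
time_s: 3.17
position: [0.3876, -0.3017, 0.2566]
eef_rot: [3.135, 0.196, 0.001]
contact_force: [1.0, -0.1, 0.7]
gripper_width: 0.0852
```

>>> arm_command:
  moves: "0 0 0 1.66 -3.63 0.5 55; 0 0 0 1.66 -3.63 0.5 55; 0 0 0 1.66 -3.63 0.5 55; 0 0 0 1.66 -3.63 0.5 55; 0 0 0 1.66 -3.63 0.5 55; 0 0 0 1.66 -3.63 0.5 55; 0 0 0 1.66 -3.63 0.5 55; 0 0 0 1.66 -3.63 0.5 55; 0 0 0 0 0 0 55; 0 0 0 0 0 0 55"

```text
time_s: 4.0
position: [0.4834, 0.0038, 0.2162]
eef_rot: [-3.134, -0.204, -0.0]
contact_force: [-0.6, -1.2, -0.5]
gripper_width: 0.0467
```

```bash
python3 - <<'E'
from h import *
s=bot.sense(); print(s['position'],s['eef_rot'],s['gripper_width'],s['contact_force'],s['time_s'])
r=bot.camera('wrist'); cv2.imwrite('pics/wrist1.png',r['img'])
import pickle; pickle.dump(r,open('w1.pkl','wb'))
print(r['origin'],r['rotation'])
p=(.531,-.021,.125)
print(np.round(proj(r,r2w(p,np.array([(54,73.2,38.9),(54,50.7,30.5),(-54,73.2,38.9),(-54,50.7,30.5),(70,0,20),(-70,21.25,26),(-70,-21.25,26)])/1000))))
E
```

```text
[0.48339681 0.00377552 0.21622382] [-3.13419735e+00 -2.04220195e-01 -1.33276564e-04] 0.046749283898087794 [-0.60968615 -1.24135987 -0.46849654] 4.0
[0.56206637 0.01438135 0.33331198] [-0.25998177  0.2265703  -1.42760336]
[[232.  92.]
 [256.  92.]
 [236. 202.]
 [258. 200.]
 [308.  76.]
 [285. 212.]
 [323. 212.]]
```

View pics/wrist1.png

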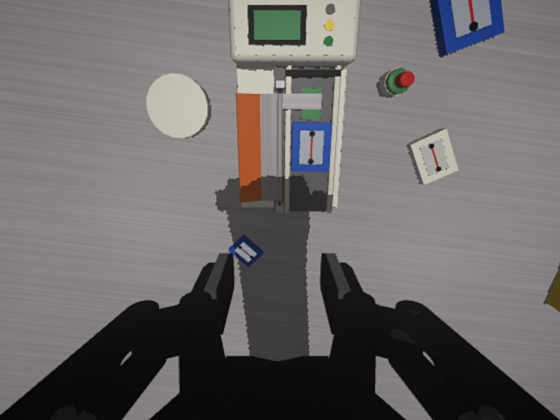

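```bash
python3 - <<'E'
import cv2,pickle
r=pickle.load(open('w1.pkl','rb'));im=r['img']
c=im[55:220,220:360]; c=cv2.resize(c,None,fx=3.6,fy=3.6,interpolation=cv2.INTER_CUBIC); cv2.imwrite('pics/w1crop.png',c); print(c.shape)
E
```

```text
(594, 504, 3)
```

View pics/w1crop.png

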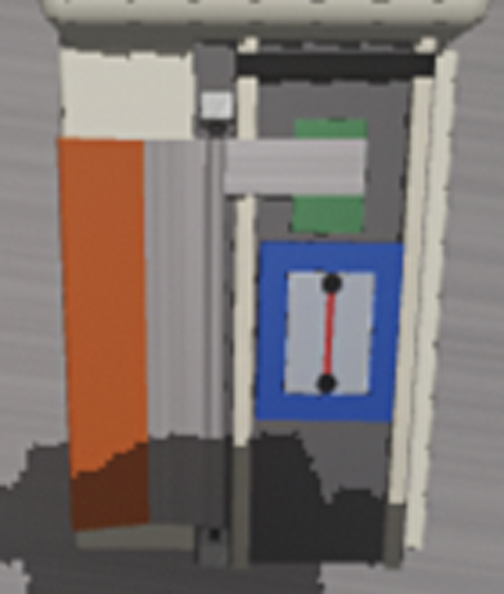

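```bash
python3 - <<'E'
from h import *; import pickle
r=pickle.load(open('w1.pkl','rb'))
Q=[(54,73.2,38.9),(54,50.7,30.5),(-54,73.2,38.9),(-54,50.7,30.5),(70,26.5,28),(70,-26.5,28),(-70,-21.25,26),(-70,21.25,26)]
uv=np.array([(58,138),(144,140),(72,530),(148,522),(237,77),(434,77),(387,568),(250,567)])/3.6+[220,55]
p,e=fit([(r,Q,uv)]); print('wrist',np.round(p,4)); print(np.round(e,1).tolist())
rt=bot.camera('top'); rs=bot.camera('scene')
bar=Q[:4]
t=np.array([(77,275),(108,270),(112,433),(140,428)])/3.5+[190,130]
s=np.array([(458,270),(425,262),(583,184),(553,178)])/3.5+[190,190]
pa,e=fit([(r,Q,uv),(rt,bar,t),(rs,bar,s)]); print('all',np.round(pa,4)); print(np.round(e,1).tolist())
ch=np.array([(260,241),(404,241),(392,420),(257,418)])/3.6+[220,55]
for P in (p,pa):
    W=np.array([back(r,c,.03) for c in ch]); c,s_=np.cos(P[2]),np.sin(P[2])
    d=W[:,:2]-P[:2]; print(np.round(np.c_[d@[c,s_],d@[-s_,c]]*1000,1).tolist())
    d=bot.sense()['position'][:2]-P[:2]; print('tcp in reader',d@[c,s_],d@[-s_,c])
E
```

```text
wrist [ 0.5307 -0.0251  0.1293]
[[-0.1, -0.3], [0.4, -0.3], [0.4, 0.5], [0.9, 0.4], [-0.4, -0.4], [0.0, -0.3], [-0.6, 0.3], [-0.6, 0.5]]
all [ 0.5305 -0.0247  0.1291]
[[-0.5, -0.2], [0.0, -0.1], [-0.0, 0.6], [0.5, 0.5], [-0.8, -0.3], [-0.4, -0.2], [-1.0, 0.4], [-1.0, 0.6], [-0.3, -0.8], [0.9, -0.8], [-0.7, -0.3], [1.5, -0.8], [-1.0, -1.5], [-0.5, -1.6], [-0.9, -1.6], [-1.4, -1.4]]
[[27.7, 19.4], [27.7, -20.6], [-22.5, -20.1], [-21.9, 19.4]]
tcp in reader -0.04430196281869586 0.03084045573034824
[[27.8, 19.0], [27.9, -21.0], [-22.3, -20.6], [-21.8, 19.0]]
tcp in reader -0.04416616648452902 0.030423447598711222
```

>>> arm_command:
  moves: "0 0 0 0.22 0 3 55; 0 0 0 0.22 0 3 55; 0 0 0 0.22 0 3 55; 0 0 0 0 0 3 55; 0 0 0 0 0 1.6 55; 0 0 0 0 0 0 55; 0 0 0 0 0 0 55; 0 0 0 0 0 0 55"

```text
time_s: 4.82
position: [0.4904, 0.0012, 0.0815]
eef_rot: [3.135, 0.193, 0.003]
contact_force: [-0.2, 0.7, 0.3]
gripper_width: 0.0468
```

```bash
cat >> h.py <<'E'
P=np.array([.5306,-.0248,.129])
def st():
    s=bot.sense(); c,q=np.cos(P[2]),np.sin(P[2]); d=s['position'][:2]-P[:2]
    print('t',round(s['time_s'],2),'tcp reader mm',np.round([d@[c,q]*1e3,d@[-q,c]*1e3,s['position'][2]*1e3],1),'yaw',round(2*np.arctan2(s['eef_rot'][1],s['eef_rot'][0]),3),'rot',np.round(s['eef_rot'],4),'F',np.round(s['contact_force'],1),'w',round(s['gripper_width']*1e3,1))
def snap(c,name,box=None,f=3):
    r=bot.camera(c); im=r['img']
    if box: u,v,w,h=box; im=cv2.resize(im[v:v+h,u:u+w],None,fx=f,fy=f,interpolation=cv2.INTER_CUBIC)
    cv2.imwrite(f'pics/{name}.png',im); return r
E
python3 - <<'E'
from h import *
st(); snap('scene','s2',(230,200,170,120),4.5); snap('wrist','w2')
E
```

```text
t 4.82 tcp reader mm [-36.5  30.9  81.5] yaw 0.123 rot [3.1353e+00 1.9320e-01 2.9000e-03] F [-0.2  0.7  0.3] w 46.8
```

View pics/s2.png

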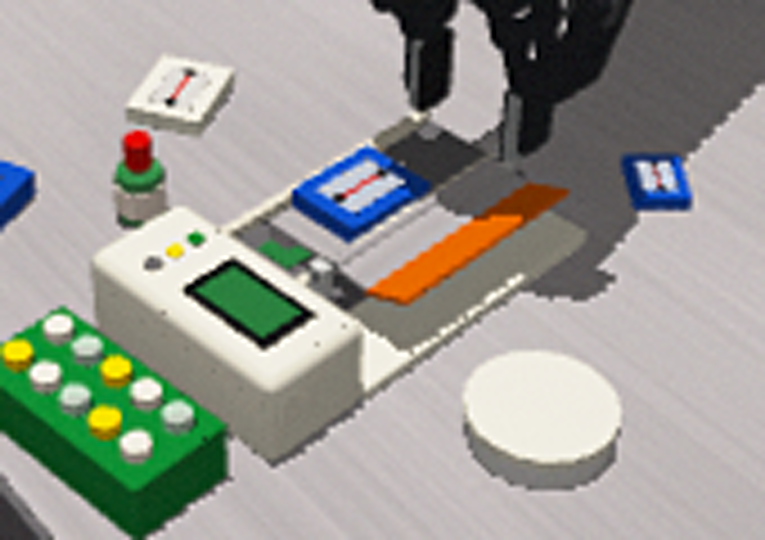

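View pics/w2.png

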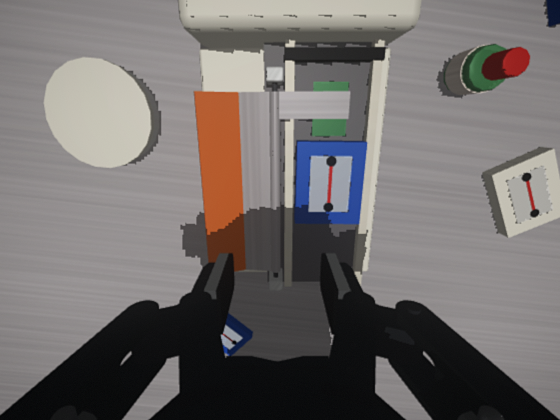

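```bash
python3 - <<'E'
from h import *; import pickle
rs=bot.camera('scene'); rw=bot.camera('wrist')
for z in (56.5,61,66):
    for y in (30.9+23.4,30.9+38,30.9-23.4,30.9-38):
        Q=np.array([(-36.5+dx,y,z) for dx in (11,-11)])/1e3
        W=r2w(P,Q); a=proj(rs,W); print(z,round(y,1),'scene crop',np.round((a-[230,200])*4.5).tolist(),'wrist',np.round(proj(rw,W)).tolist())
E
```

```text
56.5 54.3 scene crop [[495.0, 162.0], [526.0, 141.0]] wrist [[234.0, 248.0], [236.0, 283.0]]
56.5 68.9 scene crop [[521.0, 176.0], [552.0, 155.0]] wrist [[207.0, 248.0], [210.0, 283.0]]
56.5 7.5 scene crop [[415.0, 118.0], [447.0, 98.0]] wrist [[321.0, 247.0], [320.0, 283.0]]
56.5 -7.1 scene crop [[392.0, 104.0], [424.0, 86.0]] wrist [[348.0, 247.0], [346.0, 283.0]]
61 54.3 scene crop [[495.0, 154.0], [527.0, 133.0]] wrist [[233.0, 251.0], [235.0, 288.0]]
61 68.9 scene crop [[522.0, 168.0], [553.0, 147.0]] wrist [[205.0, 251.0], [209.0, 288.0]]
61 7.5 scene crop [[416.0, 110.0], [448.0, 90.0]] wrist [[323.0, 251.0], [321.0, 287.0]]
61 -7.1 scene crop [[392.0, 97.0], [424.0, 78.0]] wrist [[350.0, 251.0], [348.0, 287.0]]
66 54.3 scene crop [[496.0, 144.0], [528.0, 124.0]] wrist [[232.0, 256.0], [234.0, 293.0]]
66 68.9 scene crop [[522.0, 159.0], [554.0, 138.0]] wrist [[203.0, 256.0], [206.0, 293.0]]
66 7.5 scene crop [[416.0, 101.0], [448.0, 82.0]] wrist [[324.0, 255.0], [322.0, 293.0]]
66 -7.1 scene crop [[393.0, 88.0], [424.0, 69.0]] wrist [[353.0, 255.0], [350.0, 292.0]]
```

```bash
python3 - <<'E'
from h import *
im=cv2.imread('pics/s2.png')[0:220,330:680]; cv2.imwrite('pics/s2b.png',cv2.resize(im,None,fx=2.2,fy=2.2))
im=cv2.imread('pics/w2.png')[220:380,170:390]; cv2.imwrite('pics/w2b.png',cv2.resize(im,None,fx=3.5,fy=3.5))
E
```

```text
(no output)
```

View pics/s2b.png

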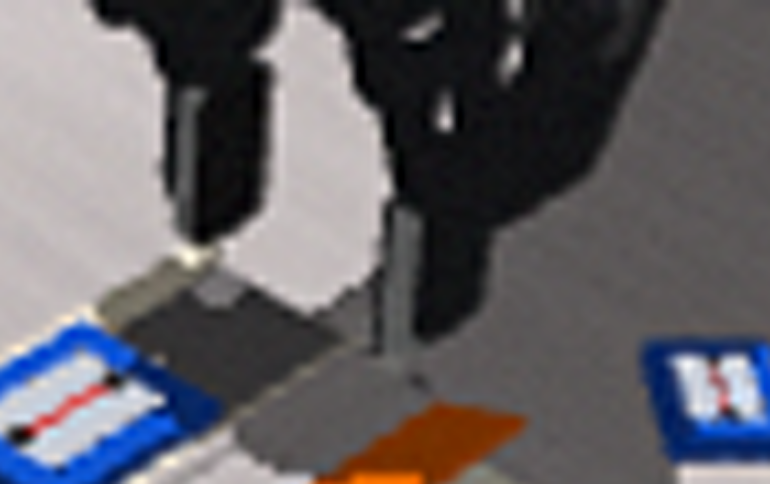

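View pics/w2b.png

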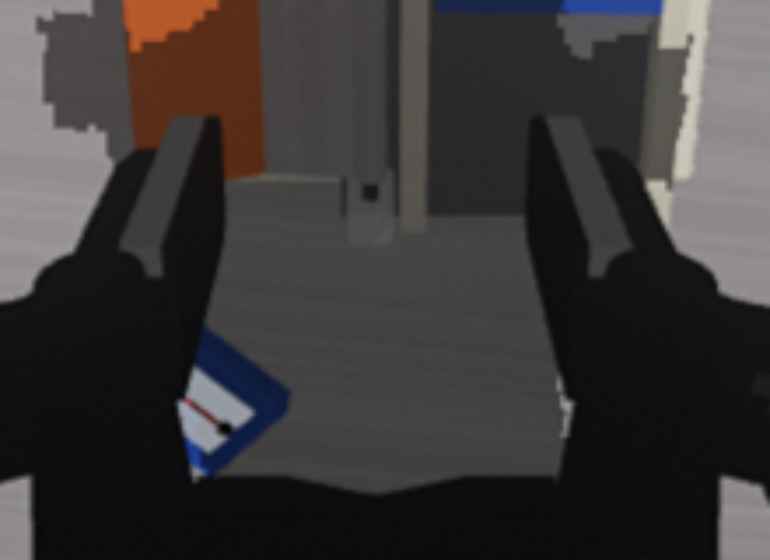

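>>> arm_command:
  moves: "0 0 -0.006 -0.1 0 0.8 65; 0 0 0 0 0 0.8 65; 0 0 0 0 0 0.8 65; 0 0 0 0 0 0 65; 0 0 0 0 0 0 65; 0 0 0 0 0 0 65"

```text
time_s: 5.52
position: [0.4883, 0.0018, 0.0561]
eef_rot: [3.135, 0.206, -0.002]
contact_force: [-1.1, -0.5, 2.0]
gripper_width: 0.0554
```

```bash
python3 - <<'E'
from h import *
st(); snap('scene','s3',(270,200,110,80),7); snap('wrist','w3',(170,60,220,220),2.7)
E
```

```text
t 5.52 tcp reader mm [-38.5  31.9  56.1] yaw 0.131 rot [ 3.1347e+00  2.0550e-01 -1.5000e-03] F [-1.1 -0.5  2. ] w 55.4
```

View pics/s3.png

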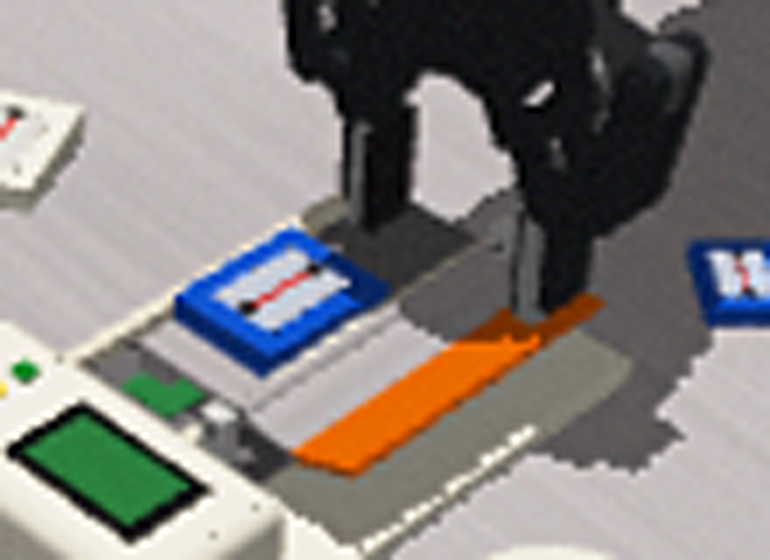

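View pics/w3.png

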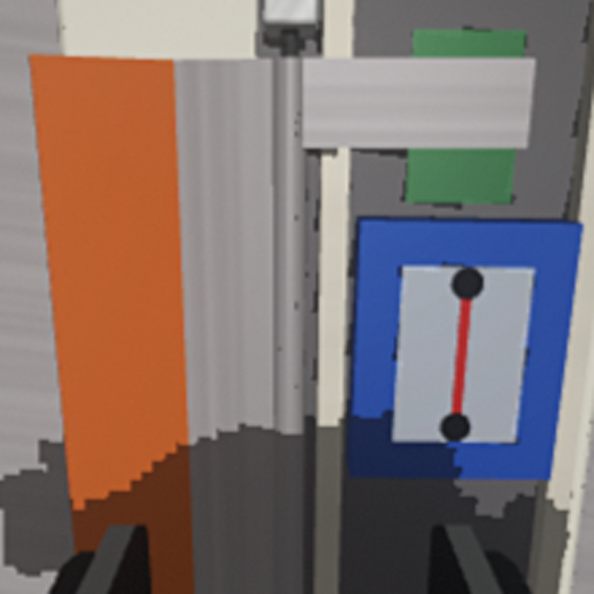

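>>> arm_command:
  moves: "0 0 0 0 0 0.3 65; 0 0 0 0 0 0 65; 0 0 0 0 0 0 65; 0 0 0 0 0 0 65"

```text
time_s: 5.95
position: [0.4885, 0.0019, 0.0533]
eef_rot: [-3.135, -0.205, 0.0]
contact_force: [-0.9, -0.7, 3.5]
gripper_width: 0.0556
```

>>> arm_command:
  moves: "0 0 0 0 0 0.3 65; 0 0 0 0 0 0 65; 0 0 0 0 0 0 65; 0 0 0 0 0 0 65"

```text
time_s: 6.28
position: [0.4885, 0.0019, 0.0503]
eef_rot: [3.135, 0.205, -0.0]
contact_force: [-1.2, -0.5, 3.4]
gripper_width: 0.0555
```

```bash
python3 - <<'E'
from h import *
st(); snap('scene','s4',(270,200,110,80),7)
E
```

```text
t 6.28 tcp reader mm [-38.3  31.9  50.3] yaw 0.131 rot [ 3.1348e+00  2.0530e-01 -2.0000e-04] F [-1.2 -0.5  3.4] w 55.5
```

View pics/s4.png

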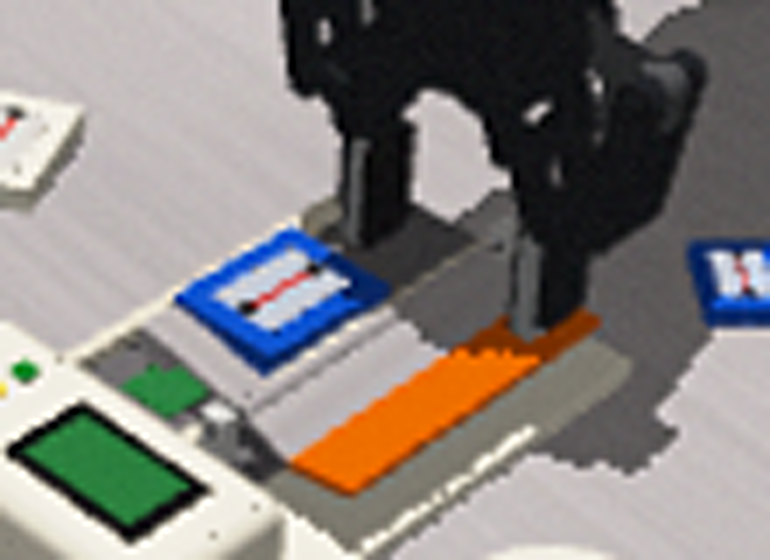

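```bash
cat >> h.py <<'E'
def barpt(th,x,y): # y as when level at .36 (49..73), top
    a=.36-th; dy,dz=y-32,-8.; return (x,32+dy*np.cos(a)-dz*np.sin(a),32+dy*np.sin(a)+dz*np.cos(a))
def predbar(r,box,f,ths=(0,.1,.15,.2,.25,.3,.35,.4)):
    for th in ths:
        a=proj(r,r2w(P,np.array([barpt(th,54,73),barpt(th,54,49),(47,-2,24+10*th/.36)])/1e3))
        print(th,np.round((a-[box[0],box[1]])*f).tolist())
E
python3 - <<'E'
from h import *
predbar(bot.camera('scene'),(270,200),7)
print([tuple(np.round(barpt(t,0,64),1)) for t in (0,.2,.3,.34,.36,.4)])
E
```

```text
0 [[349.0, 459.0], [286.0, 443.0], [169.0, 362.0]]
0.1 [[349.0, 471.0], [286.0, 448.0], [169.0, 355.0]]
0.15 [[349.0, 477.0], [285.0, 450.0], [169.0, 351.0]]
0.2 [[349.0, 483.0], [284.0, 452.0], [169.0, 347.0]]
0.25 [[348.0, 489.0], [283.0, 454.0], [169.0, 344.0]]
0.3 [[347.0, 494.0], [282.0, 456.0], [169.0, 340.0]]
0.35 [[346.0, 499.0], [281.0, 458.0], [169.0, 336.0]]
0.4 [[345.0, 504.0], [280.0, 459.0], [169.0, 332.0]]
[(np.float64(0.0), np.float64(64.8), np.float64(35.8)), (np.float64(0.0), np.float64(64.9), np.float64(29.2)), (np.float64(0.0), np.float64(64.4), np.float64(25.9)), (np.float64(0.0), np.float64(64.2), np.float64(24.6)), (np.float64(0.0), np.float64(64.0), np.float64(24.0)), (np.float64(0.0), np.float64(63.7), np.float64(22.7))]
```

>>> arm_command:
  moves: "0 0 0 0 0 0.2 65; 0 0 0 0 0 0.25 65; 0 0 0 0 0 0 65; 0 0 0 0 0 0 65; 0 0 0 0 0 0 65; 0 0 0 0 0 0 65"

```text
time_s: 6.88
position: [0.4886, 0.0014, 0.0458]
eef_rot: [3.134, 0.205, 0.0]
contact_force: [-1.8, -2.2, 5.8]
gripper_width: 0.0559
```

```bash
python3 - <<'E'
from h import *
st(); snap('scene','s5',(270,200,110,80),7); snap('wrist','w5',(170,60,220,220),2.7)
E
```

```text
t 6.88 tcp reader mm [-38.3  31.3  45.8] yaw 0.13 rot [3.1344 0.2045 0.    ] F [-1.8 -2.2  5.8] w 55.9
```

View pics/s5.png

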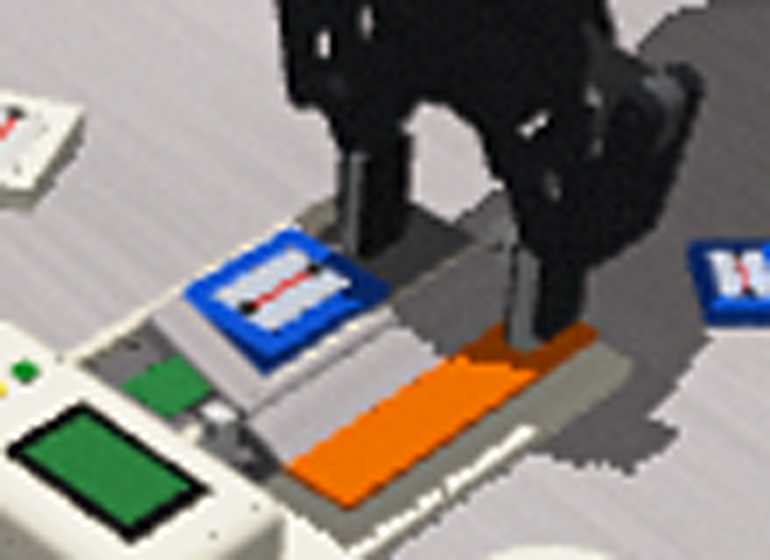

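View pics/w5.png

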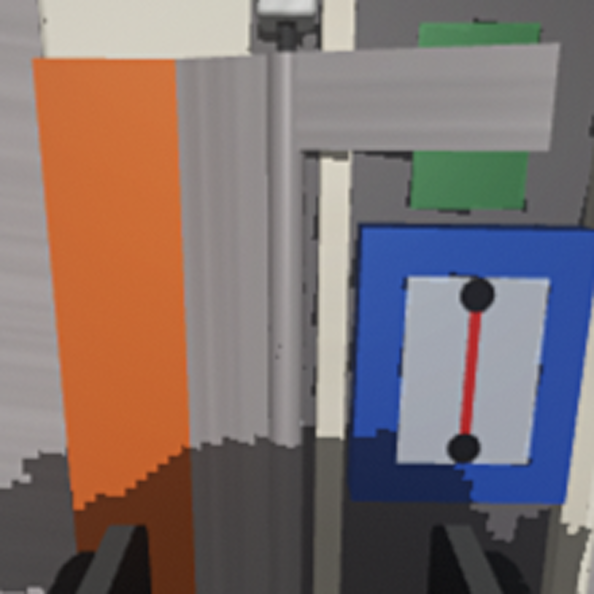

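>>> arm_command:
  moves: "0 0 0 0.2 0 0 65; 0 0 0 0.3 0 0 65; 0 0 0 0.3 0 0 65; 0 0 0 0.3 0 0 65; 0 0 0 0.3 0 0 65; 0 0 0 0.2 0 0 65; 0 0 0 0 0 0 65; 0 0 0 0 0 0 65"

```text
time_s: 7.65
position: [0.5035, 0.004, 0.0454]
eef_rot: [3.135, 0.206, -0.003]
contact_force: [-3.3, -0.5, 4.4]
gripper_width: 0.0554
```

```bash
python3 - <<'E'
from h import *
st(); snap('scene','s6',(270,200,110,80),7); snap('wrist','w6',(170,60,220,220),2.7)
E
```

```text
t 7.65 tcp reader mm [-23.2  32.1  45.4] yaw 0.131 rot [ 3.1348e+00  2.0570e-01 -2.9000e-03] F [-3.3 -0.5  4.4] w 55.4
```

View pics/s6.png

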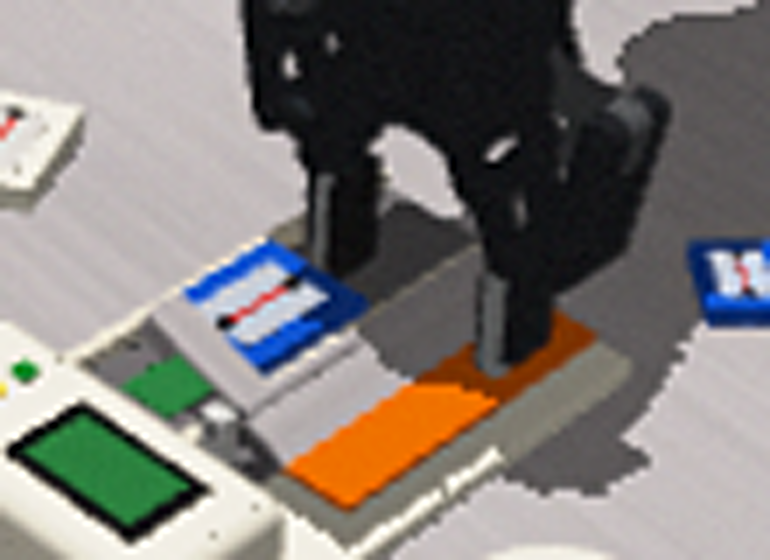

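View pics/w6.png

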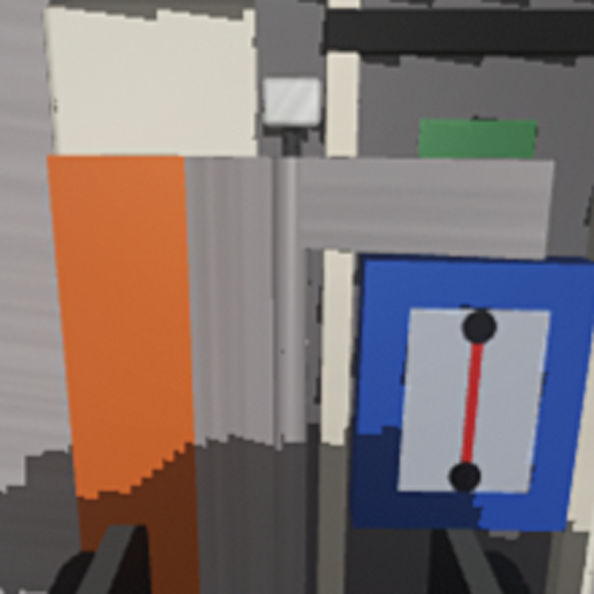

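>>> arm_command:
  moves: "0 0 0 0.3 0 0 65; 0 0 0 0.3 0 0 65; 0 0 0 0.3 0 0 65; 0 0 0 0.3 0 0 65; 0 0 0 0.3 0 0 65; 0 0 0 0.3 0 0 65; 0 0 0 0.3 0 0 65; 0 0 0 0.3 0 0 65; 0 0 0 0.3 0 0 65; 0 0 0 0 0 0 65; 0 0 0 0 0 0 65; 0 0 0 0 0 0 65"

```text
time_s: 8.75
position: [0.5321, 0.0077, 0.0461]
eef_rot: [-3.135, -0.205, -0.003]
contact_force: [-1.8, -0.7, 3.8]
gripper_width: 0.0553
```

```bash
python3 - <<'E'
from h import *
st(); snap('scene','s7',(270,200,110,80),7); snap('wrist','w7',(170,60,220,220),2.7)
E
```

```text
t 8.75 tcp reader mm [ 5.7 32.  46.1] yaw -6.153 rot [-3.1346e+00 -2.0510e-01 -3.0000e-03] F [-1.8 -0.7  3.8] w 55.3
```

View pics/s7.png

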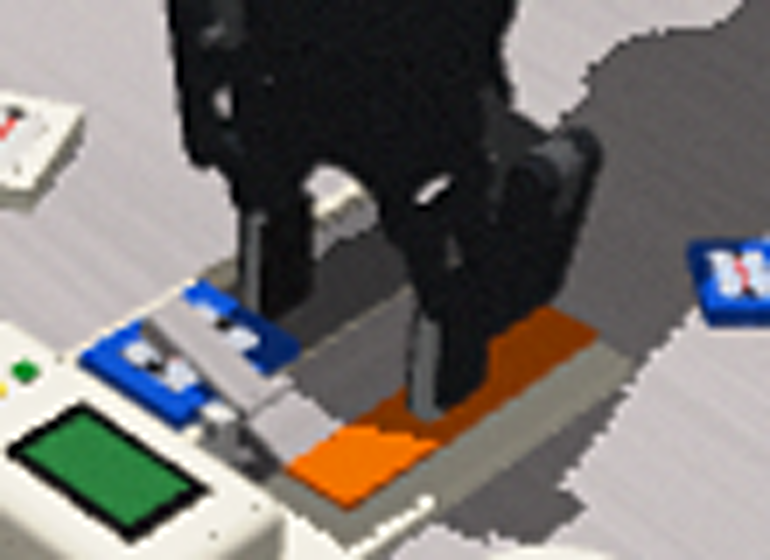

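View pics/w7.png

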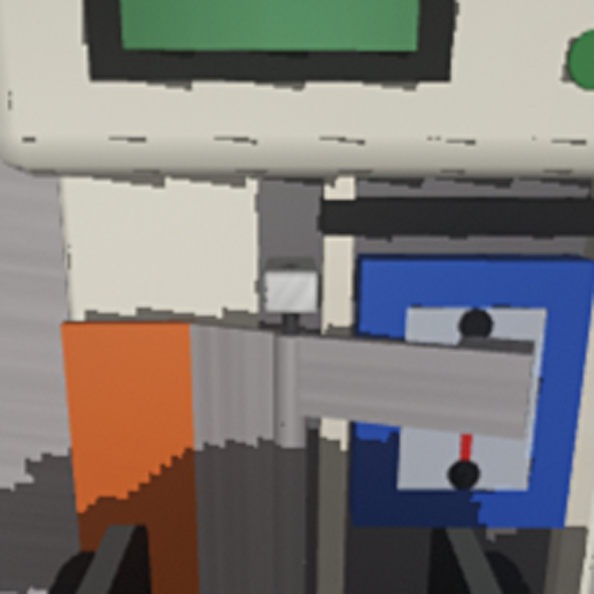

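>>> arm_command:
  moves: "0 0 0 0.15 0 0 65; 0 0 0 0.15 0 0 65; 0 0 0 0 0 0 65; 0 0 0 0 0 0 65; 0 0 0 0 0 0 65"

```text
time_s: 9.27
position: [0.5333, 0.0077, 0.0456]
eef_rot: [3.135, 0.205, -0.003]
contact_force: [-3.9, -0.4, 4.8]
gripper_width: 0.0556
```

>>> arm_command:
  moves: "0 0 0 0.1 0 0 65; 0 0 0 0 0 0 65; 0 0 0 0 0 0 65; 0 0 0 0 0 0 65"

```text
time_s: 9.6
position: [0.5343, 0.0078, 0.0455]
eef_rot: [3.135, 0.205, -0.003]
contact_force: [-4.3, -1.2, 4.8]
gripper_width: 0.0558
```

```bash
python3 - <<'E'
from h import *
st(); snap('scene','s8',(270,200,110,80),7); snap('wrist','w8',(170,60,220,220),2.7)
E
```

```text
t 9.6 tcp reader mm [ 7.8 31.9 45.5] yaw 0.131 rot [ 3.1345e+00  2.0540e-01 -2.9000e-03] F [-4.3 -1.2  4.8] w 55.8
```

View pics/s8.png

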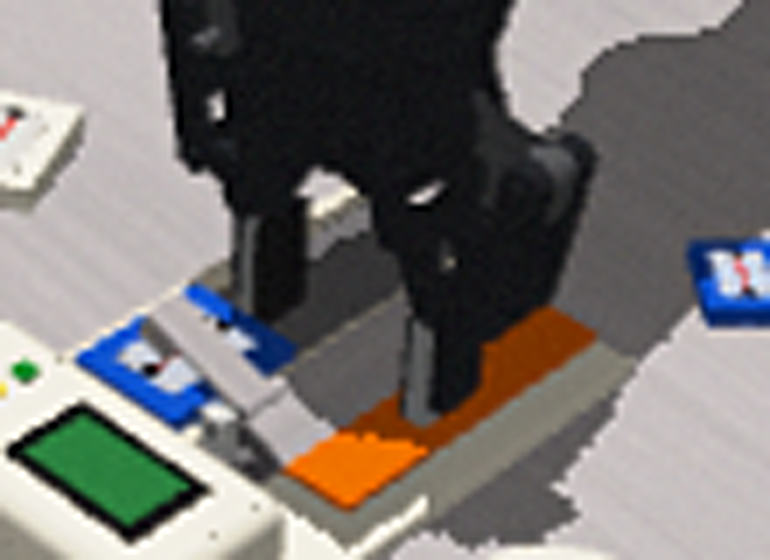

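View pics/w8.png

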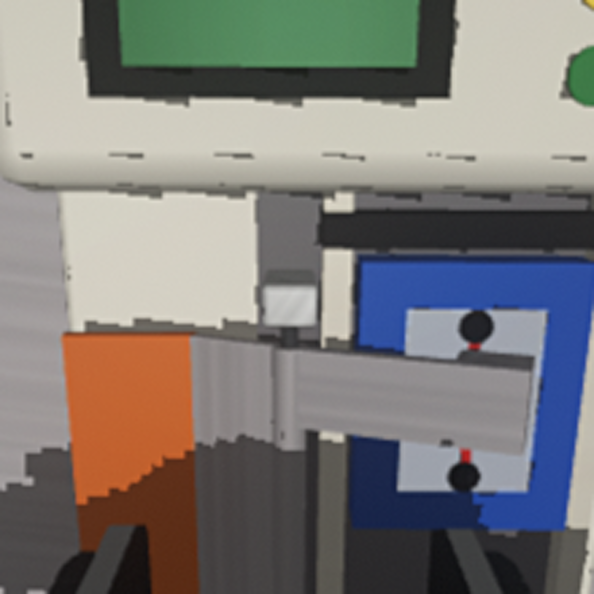

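>>> arm_command:
  moves: "0 0 0 0.1 0 0 65; 0 0 0 0 0 0 65; 0 0 0 0 0 0 65; 0 0 0 0 0 0 65"

```text
time_s: 10.03
position: [0.5352, 0.008, 0.0455]
eef_rot: [3.135, 0.205, -0.003]
contact_force: [-4.4, -0.9, 4.9]
gripper_width: 0.0561
```

>>> arm_command:
  moves: "0 0 0 0.1 0 0 65; 0 0 0 0 0 0 65; 0 0 0 0 0 0 65; 0 0 0 0 0 0 65"

```text
time_s: 10.37
position: [0.5363, 0.0081, 0.0455]
eef_rot: [3.135, 0.205, -0.003]
contact_force: [-4.8, -1.1, 4.8]
gripper_width: 0.0556
```

```bash
python3 - <<'E'
from h import *
st(); snap('scene','s9',(270,200,110,80),7); snap('wrist','w9',(170,60,220,220),2.7)
E
```

```text
t 10.37 tcp reader mm [ 9.9 31.9 45.5] yaw 0.131 rot [ 3.1346e+00  2.0480e-01 -2.8000e-03] F [-4.8 -1.1  4.8] w 55.6
```

View pics/w9.png

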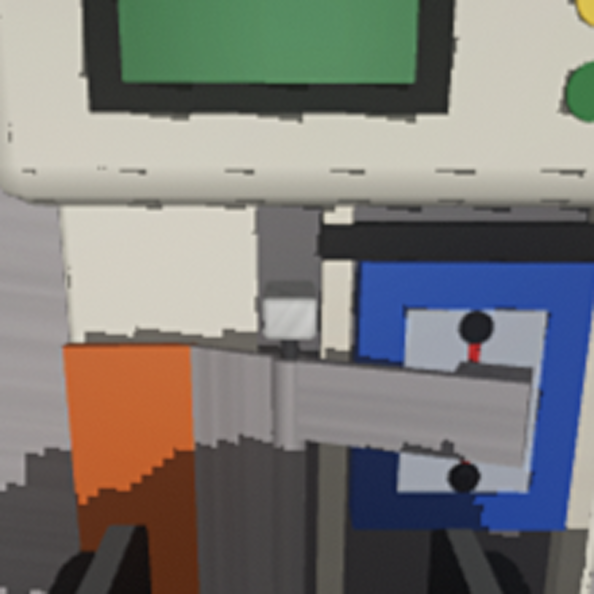

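>>> arm_command:
  moves: "0 0 0 0.1 0 0 65; 0 0 0 0 0 0 65; 0 0 0 0 0 0 65; 0 0 0 0 0 0 65"

```text
time_s: 10.8
position: [0.5364, 0.0081, 0.0454]
eef_rot: [3.134, 0.205, -0.006]
contact_force: [-7.7, -0.6, 6.5]
gripper_width: 0.0555
```

```bash
python3 - <<'E'
from h import *
st(); snap('wrist','w10',(170,60,220,220),2.7)
E
```

```text
t 10.8 tcp reader mm [10.  31.8 45.4] yaw 0.13 rot [ 3.1344  0.2046 -0.0056] F [-7.7 -0.6  6.5] w 55.5
```

View pics/w10.png

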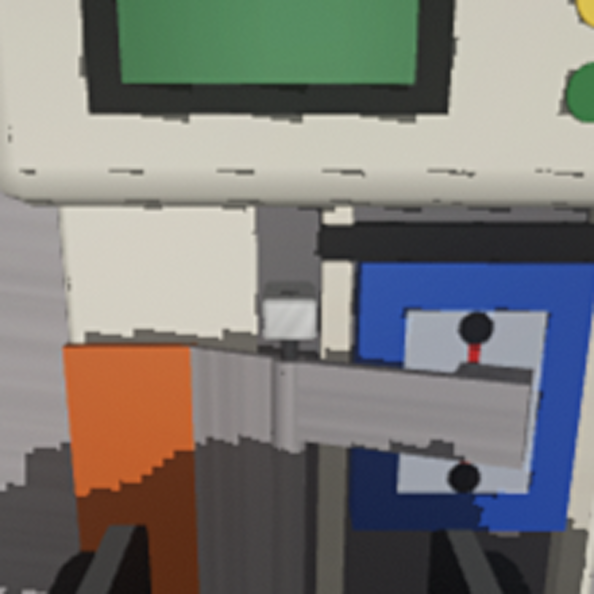

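TCP stalled and the x force rose from 4.8 to 7.7 N, so the chip is on the stop. I'll back off slightly with the bar still held, then let it up.

>>> arm_command:
  moves: "0 0 0 -0.2 0 0 65; 0 0 0 -0.3 0 0 65; 0 0 0 0 0 0 65; 0 0 0 0 0 0 65"

```text
time_s: 11.18
position: [0.5354, 0.0082, 0.0466]
eef_rot: [-3.134, -0.205, -0.007]
contact_force: [3.3, 0.1, 4.7]
gripper_width: 0.0556
```

```bash
python3 - <<'E'
from h import *
st(); snap('wrist','w11',(170,60,220,220),2.7)
E
```

```text
t 11.18 tcp reader mm [ 9.  32.1 46.6] yaw -6.152 rot [-3.1343 -0.2051 -0.007 ] F [3.3 0.1 4.7] w 55.6
```

View pics/w11.png

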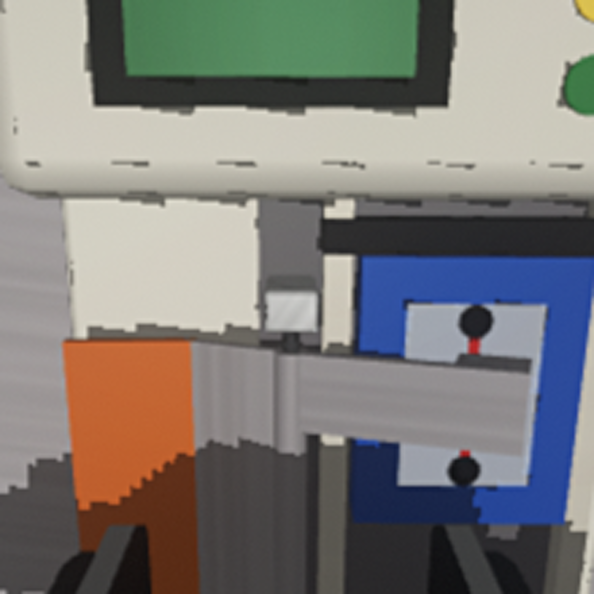

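>>> arm_command:
  moves: "0 0 0 -0.2 0 0 65; 0 0 0 -0.2 0 0 65; 0 0 0 0 0 0 65; 0 0 0 0 0 0 65"

```text
time_s: 11.57
position: [0.5293, 0.0072, 0.0459]
eef_rot: [3.135, 0.205, 0.001]
contact_force: [3.7, 0.5, 5.3]
gripper_width: 0.0556
```

```bash
python3 - <<'E'
from h import *
st(); snap('wrist','w12',(170,60,220,220),2.7); snap('scene','s12',(270,200,110,80),7)
E
```

```text
t 11.57 tcp reader mm [ 2.9 31.9 45.9] yaw 0.131 rot [3.1349e+00 2.0520e-01 7.0000e-04] F [3.7 0.5 5.3] w 55.6
```

View pics/w12.png

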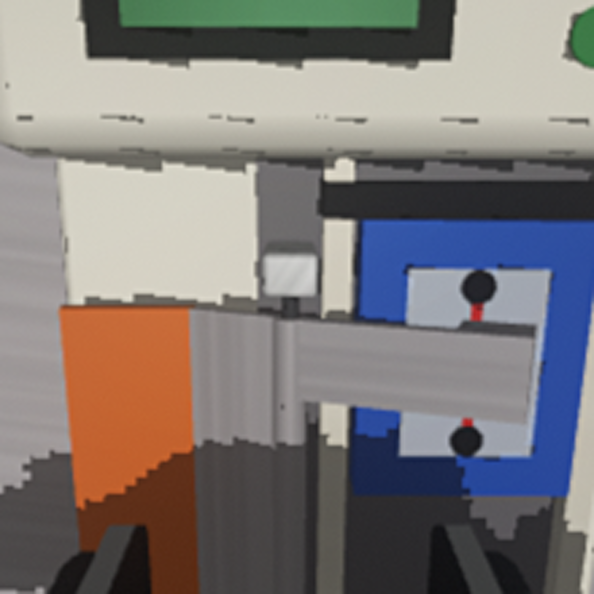

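View pics/s12.png

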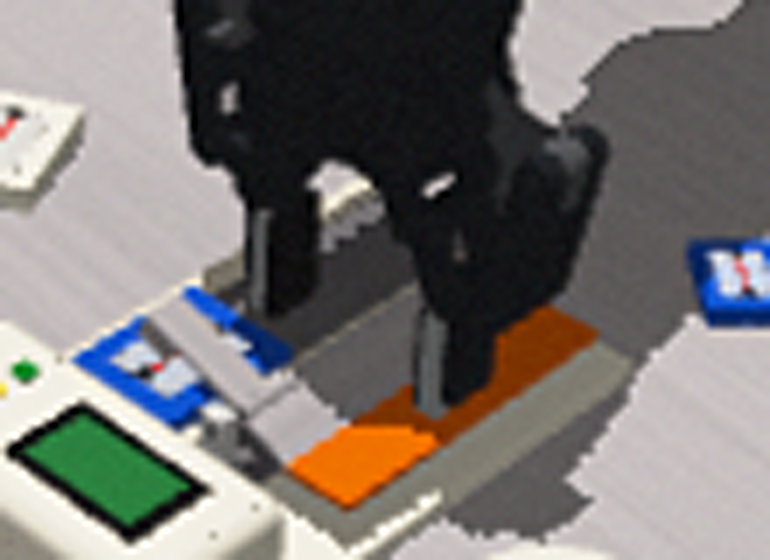

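The finger is 7 mm clear of the chip, which stayed flush with the stop. Now I'll let the bar up slowly, then retreat.

>>> arm_command:
  moves: "0 0 0 0 0 -0.2 65; 0 0 0 0 0 -0.2 65; 0 0 0 0 0 -0.2 65; 0 0 0 0 0 -0.2 65; 0 0 0 0 0 -0.4 65; 0 0 0 0 0 -1 65; 0 0 0 0 0 -2 65; 0 0 0 0 0 -3 65; 0 0 0 0 0 -3 65; 0 0 0 0 0 -3 65; 0 0 0 0 0 0 65; 0 0 0 0 0 0 65"

```text
time_s: 12.67
position: [0.53, 0.0072, 0.18]
eef_rot: [3.135, 0.205, 0.006]
contact_force: [-0.8, -0.7, -1.0]
gripper_width: 0.0556
```

```bash
python3 - <<'E'
from h import *
import pickle
st(); r=snap('wrist','w13'); pickle.dump(r,open('w13.pkl','wb')); im=r['img']
cv2.imwrite('pics/w13c.png',cv2.resize(im[70:260,190:390],None,fx=3,fy=3,interpolation=cv2.INTER_CUBIC))
rs=snap('scene','s13',(270,200,110,80),7); predbar(rs,(270,200),7,(.15,.2,.25))
E
```

```text
t 12.67 tcp reader mm [  3.5  31.8 180. ] yaw 0.131 rot [3.1345 0.205  0.0057] F [-0.8 -0.7 -1. ] w 55.6
0.15 [[349.0, 477.0], [285.0, 450.0], [169.0, 351.0]]
0.2 [[349.0, 483.0], [284.0, 452.0], [169.0, 347.0]]
0.25 [[348.0, 489.0], [283.0, 454.0], [169.0, 344.0]]
```

View pics/w13c.png

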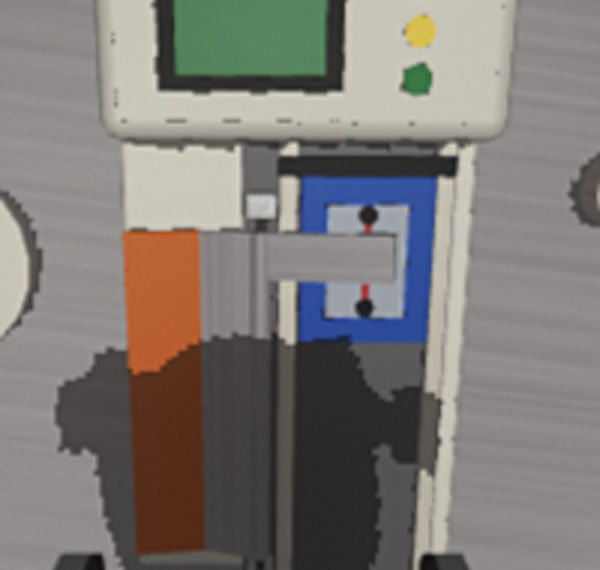

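View pics/s13.png

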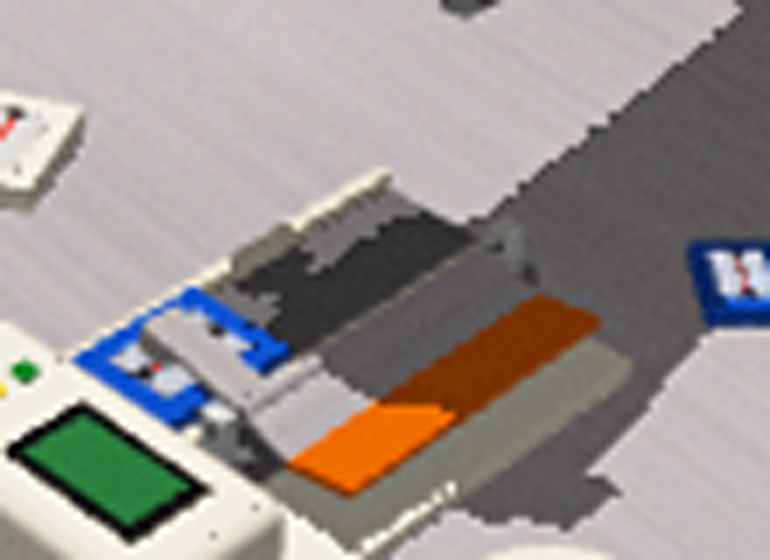

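```bash
python3 - <<'E'
from h import *; import pickle
r=pickle.load(open('w13.pkl','rb'))
def rd(uv,z):
    W=back(r,np.array(uv)/3+[190,70],z)[:2]-P[:2]; c,s=np.cos(P[2]),np.sin(P[2]); return np.round([W@[c,s]*1e3,W@[-s,c]*1e3],1)
print('chip',[rd(u,.03).tolist() for u in [(301,177),(438,177),(428,343),(298,341)]])
print('stop',[rd(u,.028).tolist() for u in [(279,175),(456,175)]])
E
```

```text
chip [[69.9, 19.7], [70.0, -20.9], [19.7, -21.0], [20.3, 19.8]]
stop [[70.4, 26.1], [70.5, -26.6]]
```

```bash
python3 - <<'E'
from h import *
snap('top','t_end',(150,130,190,180),3); print(bot.hand_in()); st()
E
```

```text
the job is handed in; nothing more can be done
None
the job is handed in; nothing more can be done
```

View pics/t_end.png

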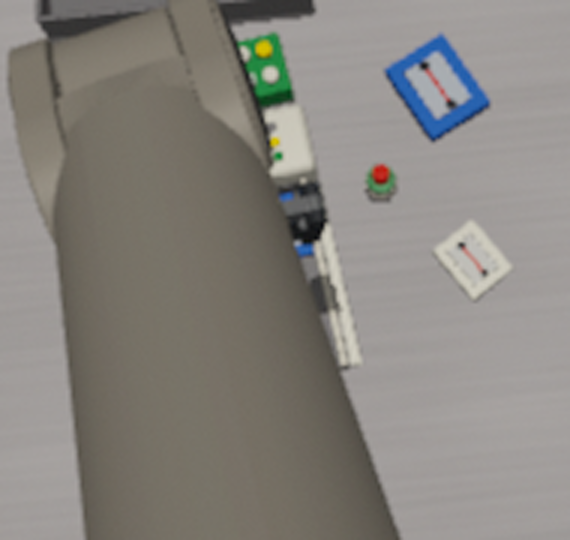

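The blue chip is loaded and the job is handed in at about 12.8 s; no verdict was reported. One fingertip held the thumb bar at about 0.33 rad while the other pushed the chip along the track until the arm stalled against the stop (push force rose from 4.8 to 7.7 N). I then backed off about 7 mm with the bar still down, let it up slowly and raised the tool to z = 0.18 m.

**Last checks, from the images:**
- **Chip:** it lies at about reader x = 45.0, y = -0.6 mm, square and flush with the stop.
- **Clip:** it rests on the chip at about 0.21 rad.
- **Contact:** force is back to noise level (about 1 N), so the robot touches nothing.
- **Bystanders:** the spare chip and vial stand where they were. The arm hid the dish and most of the rack in the last top picture. I saw no contact with anything else.

**What disagreed:**
- **Reader position:** the scene camera was 1 to 1.5 pixels off the reader fit, so I used a fixed image offset when reading the clip angle.
- **Network misreads:** a few of the trained networks' point reports were well off. I replaced them with corners picked by hand.
- **First back-off:** bar friction let the first back-off move only 1 mm, so I repeated it.

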